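# Open the yellow gate of a capacitor hopper

## Robot

A 7-joint arm with a two-finger parallel gripper is mounted at the origin on the work surface. World frame = base frame: x ahead of the robot, y to its left, z up, the work surface at z = 0. Lengths are in m, angles in rad, forces in N, time in s.
With the tool pointing down it reaches from about 0.425 to 0.875 m from the base axis. Payload 8.4 kg.
Tool frame: the origin (TCP) lies between the finger pads; the fingertips stand 17 mm ahead of it and the grasp point (between the pads) lies 2 mm behind it (robot.tip_extent is the distance from the TCP to the fingertips, in m); z points along the fingers, y is the line along which they close (so a half turn about z gives the same grasp; the last joint's range is limited). The gripper opens to 85 mm and grips with 20 to 120 N. Pads are 22 mm wide; open, the fingers measure 114 mm over their backs; the gripper's body (76 mm by 85 mm) begins 54 mm behind the grasp point. The pads swing forward as they close: fully open they stand 13 mm farther back than shut.
Start: joints at [-1.284, 0.333, 0.04, 1.465, -0.013, 1.343, -0.059], TCP at [0.245, 0.602, 0.248] pointing down, gripper open.
Joint ranges: [-2.58, 2.58], [-0.38, 2.09], [-1.3, 1.39], [0.25, 2.4], [-1.5, 4.64], [0.08, 2.09], [-2.65, 2.65]. Speed limits (rad/s): [2.22, 2.22, 2.79, 2.79, 3.14, 3.14, 3.14].

## Interface

Orientations are given as a unit quaternion [x, y, z, w].
In Python, from workcell import status, vision, robot gives the robot as it stands. The module is installed in compiled form; this text tells all that it offers.
- The arm moves only by the shell command python3 -m jog 'ROWS' [FORCE]. ROWS is JSON, a list of rows, each an object of numbers: "dx", "dy", "dz": the shift along the tool's x, y, z in cm; "roll": the turn about the tool's z in rad; "jaw": the finger opening in cm, from 0 to 8.54. A call has 1 to 20 rows; each row shifts and turns the commanded pose from where the row before left it, along the tool's axes as they then stand; what a row does not reach is not made up. A row lasts 1/12 s, in which the tool goes at most 41.7 mm and 7.16 degrees, less where a joint would pass 70% of its speed; a pose out of reach is approached as far as the arm can. A call with a gripper value outside its range is refused whole. The fingers move at their own pace and stop on an object; FORCE is the grip in N (left out, the last holds). Time passes only in rows, so rows that do not move let the fingers close. It gives the time, the measured TCP pose, the force, the opening and the grip force at its end, in the units of the state.
- status.observe(): the state, without advancing time (a new reading comes with each control period).
- vision.read_camera(name): name is "scene" or "top"; returns the picture (420x560x3 uint8, red, green, blue); there is no depth.
- vision.camera_model(name): a dict with "fx", "fy", "cx", "cy" (pixels), "R" (3x3) and "t" (3): a world point X has camera coordinates R X + t. Camera axes: x right, y down, z forward; pixel columns grow to the right and rows downward; lengths in m; the calibration is good to about 2 mm. A picture is of the moment at which its call begins. camera_model takes no time and is no camera call.
- robot.job_done(): hands the job in; it is judged then, once.
The state is a dict: "time_s": time; "joints": joint angles; "qd": joint speeds; "tau": joint torques, N m; "eef_pos": TCP position; "tool_rot": TCP orientation; "wrist_force": force on the tool from outside, world axes, zero at the start; "torque": the same for the moment, N m; "grip_width": finger opening in m; "grasp_force": force on a finger pad.
Only numpy, scipy, OpenCV 4.12 (cv2) and the standard library are available. Lean on these libraries where they do the work, as an engineer would, in place of code of your own. Each camera call takes 0.05 s, during which the arm holds its last target. There are 200 camera calls.

## Task

Two small capacitor hoppers stand on the repair bench. Draw the slide gate with the yellow grip straight out of its hopper chute until it hits its end stop, so that the black capacitors can drop into the tray below, then let go of it. Leave the gate with the blue grip shut.

Things in the scene. Friction and masses are not known exactly. Their poses are not given: they have to be found in the camera images.
- yellow_gate (a joint): slide of the yellow-gripped gate, m: 0 = shut, 0.075 = at its end stop (a dark cross bar, top 95 mm above the bench, that the grip's front meets). May start up to 12 mm open; about 4 N of friction; stays where left. A steel plate 58 mm wide, 4 mm thick, 85 mm above the bench, between rails 93 mm high, under the funnel of a fixed hopper on thin legs over a grey tray.
- yellow_pull (a point): middle of the upright yellow plastic grip at the gate's outer end, 130 mm above the bench. The grip is 16 mm (x) by 30 mm (y), from 89 to 150 mm above the bench. The gate draws out level along this point's -x, away from the funnel, roughly towards the robot. The funnel (rim 104 mm across, 155 mm above the bench) has its axis 130 mm behind the grip (+x) when shut.
- blue_gate (a joint): the same for the blue-gripped gate of the other, otherwise equal hopper, which holds orange capacitors; it starts shut to within 4 mm and is to be left so.
- blue_pull (a point): the same point of the blue grip, same sizes.

How it is judged:
At the end, for the whole second after the job is handed in: the yellow gate rests drawn out to within 8 mm of its end stop (joint above 0.067 m), released; the blue gate is less than 20 mm open (value of joint yellow_gate above 0.067 m and velocity of joint yellow_gate below 0.01 m/s and value of joint blue_gate below 0.02 m); the robot touches nothing.
It fails at once if the blue gate is drawn open by 20 mm or more (value of joint blue_gate above 0.02 m).
It also fails if it takes over 29 s, if anything falls off the work surface, if the arm or the gripper's body presses on something with over 40 N, if the wrist force passes 120 N, or if a joint passes its speed limit or range.

## Working session

There is one attempt and no reset: what is moved stays moved. The work goes in short steps, Python scripts to look and compute and a shell command to move; the robot and the scene stay as the last step left them, time stands still between calls to the robot, and variables do not carry over. Pictures are saved under pics/ and viewed, at most 10 in all, crops included, and the job is handed in when it is done.

```bash
mkdir -p pics; python3 - <<'E'
from workcell import status, vision, robot
import cv2,numpy as np
s=status.observe();print({k:np.round(v,3).tolist() for k,v in s.items()},robot.tip_extent)
a=[]
for n in("scene","top"):
    im=vision.read_camera(n);cv2.imwrite(f"pics/{n}0.png",im[:,:,::-1]);m=vision.camera_model(n)
    print(n,{k:np.round(v,3).tolist() for k,v in m.items()})
E
```

```text
{'time_s': 0.0, 'joints': [-1.284, 0.334, 0.04, 1.466, -0.013, 1.343, -0.059], 'qd': [-0.0, -0.002, 0.003, -0.0, 0.0, 0.0, -0.001], 'tau': [-0.001, -65.854, 1.364, -40.557, 0.017, 0.012, -0.0], 'eef_pos': [0.244, 0.602, 0.247], 'tool_rot': [0.192, 0.981, -0.001, -0.0], 'wrist_force': [0.34, -0.108, -0.154], 'torque': [0.024, -0.026, 0.001], 'grasp_force': 0.0, 'grip_width': 0.085} 0.017
scene {'fx': 477.247, 'fy': 477.247, 'cx': 281.155, 'cy': 209.994, 'R': [[0.766, 0.643, -0.002], [0.474, -0.567, -0.674], [-0.435, 0.515, -0.739]], 't': [-0.493, -0.204, 1.286]}
top {'fx': 429.287, 'fy': 429.287, 'cx': 274.575, 'cy': 210.253, 'R': [[0.199, -0.98, 0.001], [-0.96, -0.195, -0.202], [0.198, 0.039, -0.979]], 't': [-0.127, 0.641, 0.959]}
```

View pics/scene0.png

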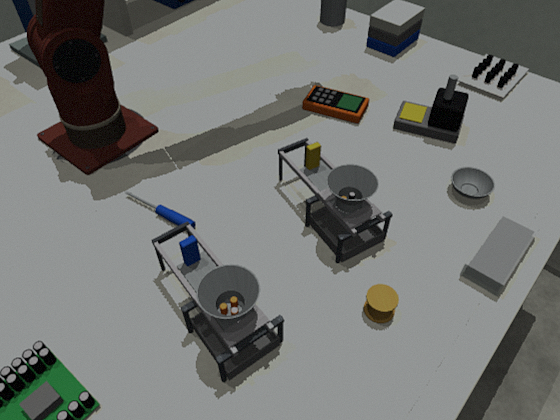

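View pics/top0.png

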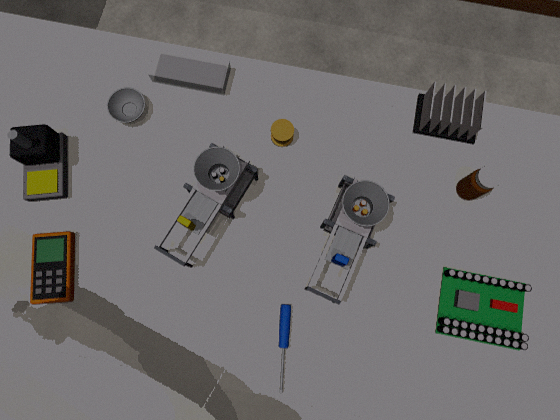

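The scene view shows the yellow grip at (313,157) with its funnel at (353,187), and the blue grip at (190,250). The top view shows the yellow grip at (186,222) with its funnel at (217,170), and the blue grip at (341,260). Next I measure them.

```bash
cat > h.py <<'E'
import numpy as np,cv2
from workcell import vision
M={n:vision.camera_model(n) for n in("scene","top")}
def ray(n,p):
    m=M[n];R=np.array(m["R"]);d=R.T@[(p[0]-m["cx"])/m["fx"],(p[1]-m["cy"])/m["fy"],1];return -R.T@np.array(m["t"]),d/np.linalg.norm(d)
def plane(n,p,z):
    c,d=ray(n,p);return c+d*(z-c[2])/d[2]
def tri(ps,pt):
    (a,u),(b,v)=ray("scene",ps),ray("top",pt)
    s=np.linalg.lstsq(np.c_[u,-v],b-a,rcond=None)[0];P,Q=a+s[0]*u,b+s[1]*v
    return (P+Q)/2,np.linalg.norm(P-Q)
def proj(n,X):
    m=M[n];c=np.array(m["R"])@X+m["t"];return np.array([m["fx"]*c[0]/c[2]+m["cx"],m["fy"]*c[1]/c[2]+m["cy"]])
def blob(im,col,c,r=28):
    h=cv2.cvtColor(im,cv2.COLOR_RGB2HSV);lo,hi=((20,110,60),(35,255,255)) if col=="y" else ((105,120,40),(130,255,255))
    m=cv2.inRange(h,lo,hi);k=np.zeros_like(m);cv2.circle(k,c,r,255,-1);m&=k
    n,l,s,ce=cv2.connectedComponentsWithStats(m);i=1+s[1:,4].argmax();return ce[i],s[i],(l==i).astype(np.uint8)
E
python3 - <<'E'
from h import *
S,T=[cv2.imread(f"pics/{n}0.png")[:,:,::-1].copy() for n in("scene","top")]
for c,ps,pt in(("y",(313,157),(186,222)),("b",(190,250),(341,260))):
    a,sa,_=blob(S,c,ps);b,sb,mk=blob(T,c,pt);print(c,a,sa,b,sb,tri(a,b),cv2.minAreaRect(cv2.findNonZero(mk)))
print("funnel",tri((353,187),(217,170)),plane("scene",(353,187),.155),plane("top",(217,170),.155))
print("end bar posts top",[plane("top",p,.095).round(3) for p in((158,247),(189,264))])
a=cv2.resize(S[120:270,265:400],None,fx=3.6,fy=3.6,interpolation=2);b=cv2.resize(T[130:280,140:275],None,fx=3.6,fy=3.6,interpolation=2)
o=np.hstack([a,b])[:,:,::-1];o=cv2.resize(o,(800,int(o.shape[0]*800/o.shape[1])));print(o.shape,"scale",800/270)
cv2.imwrite("pics/crop1.png",cv2.convertScaleAbs(o,alpha=1.4))
E
```

```text
y [313.08 146.04] [306 142  15   9  75] [183.62886598 220.69072165] [177 215  14  12  97] (array([0.57474897, 0.18941268, 0.14612011]), np.float64(0.0009061682156949051)) ((183.40000915527344, 220.70004272460938), (12.969194412231445, 7.155416965484619), 26.56505012512207)
b [189.83413462 250.00961538] [180 235  20  31 416] [340.0625     259.47916667] [331 253  18  13 144] (array([ 0.56273028, -0.16229341,  0.12119177]), np.float64(0.0005729478685803207)) ((339.8999938964844, 259.3000183105469), (16.4438419342041, 10.119288444519043), 18.434947967529297)
funnel (array([0.70550627, 0.14730141, 0.13687731]), np.float64(0.003074972129657257)) [0.71505503 0.13240642 0.155     ] [0.69944102 0.14257762 0.155     ]
end bar posts top [array([0.511, 0.245, 0.095]), array([0.488, 0.167, 0.095])]
(444, 800, 3) scale 2.962962962962963
```

View pics/crop1.png

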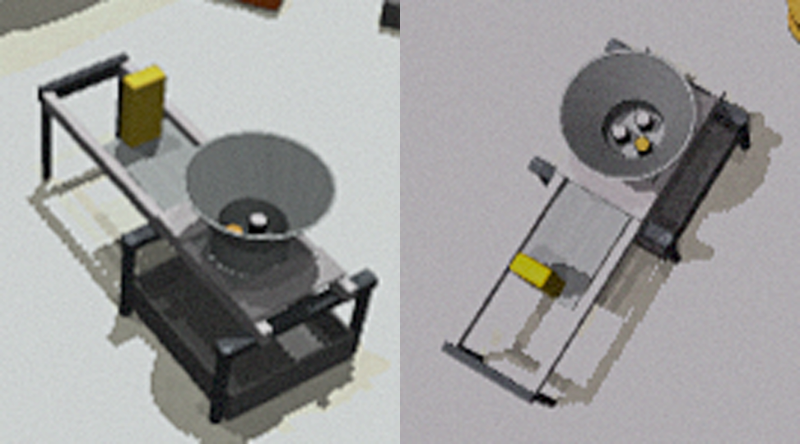

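```bash
python3 - <<'E'
from h import *
t=lambda x,y:(140+(x-400)/2.963,130+y/2.963); s=lambda x,y:(265+x/2.963,120+y/2.963)
T=cv2.imread("pics/top0.png")[:,:,::-1].copy();S=cv2.imread("pics/scene0.png")[:,:,::-1].copy()
g=plane("top",(183.63,220.69),.15);g2=plane("scene",(313.08,146.04),.15)
f,e=tri(s(260.5,185),t(628,116));print("grip",g,g2,"funnel",f,e)
f2=(plane("top",t(628,116),.155)+plane("scene",s(260.5,185),.155))/2
G=(g+g2)/2;d=f2-G;print("dist",np.hypot(*d[:2]),"yaw funnel-grip",np.degrees(np.arctan2(d[1],d[0])))
for a,b in(((460,347),(565,178)),((540,395),(640,215))):
    d=plane("top",t(*b),.093)-plane("top",t(*a),.093);print("rail",np.degrees(np.arctan2(d[1],d[0])),plane("top",t(*a),.093))
for a,b in(((45,95),(190,238)),((125,72),(200,135))):
    d=plane("scene",s(*b),.093)-plane("scene",s(*a),.093);print("rail s",np.degrees(np.arctan2(d[1],d[0])))
d=plane("top",t(445,345),.095)-plane("top",t(550,402),.095);print("bar normal",np.degrees(np.arctan2(d[1],d[0]))-90)
print("blue",plane("top",(338.5,258),.15))
E
```

```text
grip [0.57453357 0.18881303 0.15      ] [0.57721692 0.18517533 0.15      ] funnel [0.70421389 0.14564809 0.14983301] 0.0039759429928454305
dist 0.13598726920535442 yaw funnel-grip -18.881787774480372
rail -18.022005235193234 [0.51217151 0.24033493 0.093     ]
rail -15.871638194049925 [0.48865653 0.17123135 0.093     ]
rail s -16.295170924249085
rail s -13.81844985081157
bar normal -16.40887120497004
blue [ 0.56160553 -0.15491122  0.15      ]
```

```bash
python3 -m jog '[{"roll":-0.09},{"dx":-2,"dy":-1.3},{"dx":-2.6,"dy":-1.8},{"dx":-2.6,"dy":-1.8},{"dx":-2.6,"dy":-1.8},{"dx":-2.6,"dy":-1.8},{"dx":-2.6,"dy":-1.8},{"dx":-2.6,"dy":-1.8},{"dx":-2.6,"dy":-1.8},{"dx":-2.6,"dy":-1.8},{"dx":-2.6,"dy":-1.8},{"dx":-2.6,"dy":-1.8},{"dx":-2.6,"dy":-1.8},{"dx":-2.6,"dy":-1.8},{"dx":-2.6,"dy":-1.8},{"dx":-2.6,"dy":-1.8},{"dx":-2.6,"dy":-1.8},{"dx":-2.2,"dy":-1.2},{},{}]' 40
python3 - <<'E'
from h import *
from workcell import status
from scipy.spatial.transform import Rotation as Ro
s=status.observe();R=Ro.from_quat(s["tool_rot"]).as_matrix();print(s["eef_pos"],np.degrees(np.arctan2(R[1],R[0]))[:2],R[2,2])
print("to go tool cm",100*R.T@(np.array([.576,.187,.128])-s["eef_pos"]))
I=[vision.read_camera(n) for n in("scene","top")]
cv2.imwrite("pics/p2.png",cv2.resize(np.hstack([I[0][40:300,200:480],I[1][100:360,80:360]]),(800,371))[:,:,::-1])
E
```

```text
[0.24450006 0.60185366 0.24751166] [157.8914638   67.89145616] -0.9999989520717031
to go tool cm [-46.32498351 -25.9413463   11.99293632]schema error: expected keys dx, dy, dz, roll, jaw
```

View pics/p2.png

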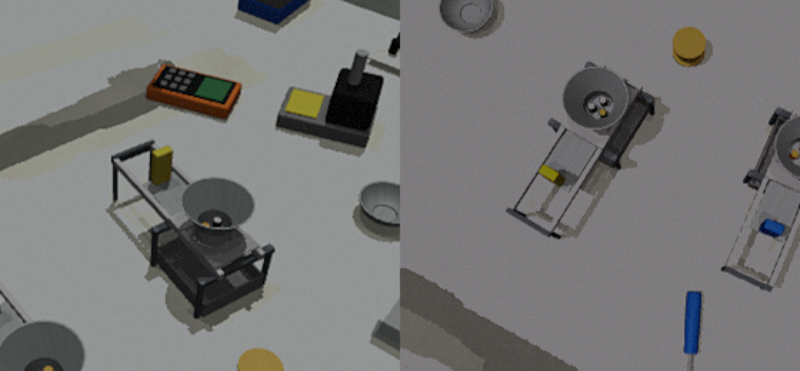

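The call was refused because every row needs all five keys. The scene is unchanged: yellow grip at (161,165) in the left half of the picture and (551,175) in the right half. I'll repeat the move with full rows.

```bash
python3 -m jog '[{"dx":0,"dy":0,"dz":0,"roll":-0.09,"jaw":8.5},{"dx":-2,"dy":-1.3,"dz":0,"roll":0,"jaw":8.5},{"dx":-2.6,"dy":-1.8,"dz":0,"roll":0,"jaw":8.5},{"dx":-2.6,"dy":-1.8,"dz":0,"roll":0,"jaw":8.5},{"dx":-2.6,"dy":-1.8,"dz":0,"roll":0,"jaw":8.5},{"dx":-2.6,"dy":-1.8,"dz":0,"roll":0,"jaw":8.5},{"dx":-2.6,"dy":-1.8,"dz":0,"roll":0,"jaw":8.5},{"dx":-2.6,"dy":-1.8,"dz":0,"roll":0,"jaw":8.5},{"dx":-2.6,"dy":-1.8,"dz":0,"roll":0,"jaw":8.5},{"dx":-2.6,"dy":-1.8,"dz":0,"roll":0,"jaw":8.5},{"dx":-2.6,"dy":-1.8,"dz":0,"roll":0,"jaw":8.5},{"dx":-2.6,"dy":-1.8,"dz":0,"roll":0,"jaw":8.5},{"dx":-2.6,"dy":-1.8,"dz":0,"roll":0,"jaw":8.5},{"dx":-2.6,"dy":-1.8,"dz":0,"roll":0,"jaw":8.5},{"dx":-2.6,"dy":-1.8,"dz":0,"roll":0,"jaw":8.5},{"dx":-2.6,"dy":-1.8,"dz":0,"roll":0,"jaw":8.5},{"dx":-2.6,"dy":-1.8,"dz":0,"roll":0,"jaw":8.5},{"dx":-2.2,"dy":-1.2,"dz":0,"roll":0,"jaw":8.5},{"dx":0,"dy":0,"dz":0,"roll":0,"jaw":8.5},{"dx":0,"dy":0,"dz":0,"roll":0,"jaw":8.5}]' 40
cat > go.py <<'E'
from h import *
from workcell import status
from scipy.spatial.transform import Rotation as Ro
s=status.observe();R=Ro.from_quat(s["tool_rot"]).as_matrix();print(s["time_s"],s["eef_pos"],np.degrees(np.arctan2(R[1],R[0]))[:2],R[2,2],s["wrist_force"],s["grip_width"],s["grasp_force"])
print("to go tool cm",100*R.T@(np.array([.576,.187,.128])-s["eef_pos"]))
E
python3 go.py
```

```text
time_s: 1.87
eef_pos: [0.5725, 0.1924, 0.248]
tool_rot: [0.149, 0.989, -0.0, -0.0]
wrist_force: [-0.9, -0.0, 0.0]
grip_width: 0.0847
grasp_force: 0.0
1.8667 [0.5724756  0.19243674 0.24801313] [162.86674506  72.86674929] -0.9999997015222121 [-0.88474058 -0.02137585  0.03464034] 0.08465475773030719 0.0
to go tool cm [-0.49811597 -0.40651973 12.00158025]
```

```bash
python3 -m jog '[{"dx":-0.5,"dy":-0.4,"dz":0,"roll":0,"jaw":8.5},{"dx":0,"dy":0,"dz":2,"roll":0,"jaw":8.5},{"dx":0,"dy":0,"dz":2,"roll":0,"jaw":8.5},{"dx":0,"dy":0,"dz":2,"roll":0,"jaw":8.5},{"dx":0,"dy":0,"dz":1,"roll":0,"jaw":8.5},{"dx":0,"dy":0,"dz":0,"roll":0,"jaw":8.5}]'
python3 - <<'E'
from h import *
I=[vision.read_camera(n) for n in("scene","top")]
cv2.imwrite("pics/p3.png",cv2.resize(np.hstack([I[0][60:230,250:430],I[1][130:300,100:280]]),(800,378))[:,:,::-1])
E
```

```text
time_s: 2.37
eef_pos: [0.5737, 0.1894, 0.1759]
tool_rot: [0.146, 0.989, -0.001, -0.002]
wrist_force: [-0.0, 0.1, 0.2]
grip_width: 0.0851
grasp_force: 0.0
```

View pics/p3.png

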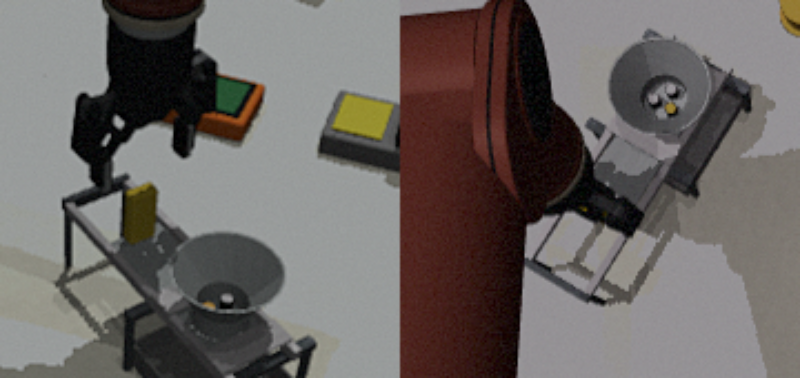

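The picture shows the open fingers straddling the yellow grip: finger tips at (100,175) and (185,150) on the left, grip at (140,212) between them. I'll descend and close.

```bash
python3 -m jog '[{"dx":0,"dy":0,"dz":1.8,"roll":0,"jaw":8.5},{"dx":0,"dy":0,"dz":1.7,"roll":0,"jaw":8.5},{"dx":0,"dy":0,"dz":1.3,"roll":0,"jaw":8.5},{"dx":0,"dy":0,"dz":0,"roll":0,"jaw":8.5},{"dx":0,"dy":0,"dz":0,"roll":0,"jaw":6},{"dx":0,"dy":0,"dz":0,"roll":0,"jaw":4},{"dx":0,"dy":0,"dz":0,"roll":0,"jaw":2},{"dx":0,"dy":0,"dz":0,"roll":0,"jaw":2},{"dx":0,"dy":0,"dz":0,"roll":0,"jaw":2},{"dx":0,"dy":0,"dz":0,"roll":0,"jaw":2},{"dx":0,"dy":0,"dz":0,"roll":0,"jaw":2},{"dx":0,"dy":0,"dz":0,"roll":0,"jaw":2}]' 40; python3 go.py
```

```text
time_s: 3.47
eef_pos: [0.5758, 0.1879, 0.1315]
tool_rot: [0.148, 0.989, -0.0, 0.0]
wrist_force: [-3.0, -2.2, 7.6]
grip_width: 0.0296
grasp_force: 40.0
3.4667 [0.5757859  0.18789418 0.13145109] [162.98242517  72.98241881] -0.9999997731381143 [-2.98131864 -2.21171036  7.64815625] 0.02956254393090869 39.986361265182495
to go tool cm [-0.04641751 -0.07917827  0.34515321]
```

```bash
python3 -m jog '[{"dx":0.3,"dy":0,"dz":0,"roll":0,"jaw":2},{"dx":0.4,"dy":0,"dz":0,"roll":0,"jaw":2},{"dx":0.5,"dy":0,"dz":0,"roll":0,"jaw":2},{"dx":0.5,"dy":0,"dz":0,"roll":0,"jaw":2},{"dx":0.5,"dy":0,"dz":0,"roll":0,"jaw":2},{"dx":0.5,"dy":0,"dz":0,"roll":0,"jaw":2},{"dx":0.3,"dy":0,"dz":0,"roll":0,"jaw":2},{"dx":0,"dy":0,"dz":0,"roll":0,"jaw":2}]'; python3 go.py
```

```text
time_s: 4.13
eef_pos: [0.547, 0.1977, 0.1314]
tool_rot: [0.147, 0.989, 0.0, 0.001]
wrist_force: [1.1, -2.0, 7.5]
grip_width: 0.0297
grasp_force: 40.7
4.1333 [0.54695379 0.19771069 0.13144754] [163.04201433  73.04210669] -0.9999983345098246 [ 1.05696964 -1.99799045  7.54188065] 0.02966138435781954 40.713125467300415
to go tool cm [-3.0902228  -0.1776955   0.34901797]
```

```bash
python3 -m jog '[{"dx":0.4,"dy":0.02,"dz":0,"roll":0.01,"jaw":2},{"dx":0.5,"dy":0.02,"dz":0,"roll":0.01,"jaw":2},{"dx":0.5,"dy":0.02,"dz":0,"roll":0,"jaw":2},{"dx":0.5,"dy":0.02,"dz":0,"roll":0,"jaw":2},{"dx":0.5,"dy":0.02,"dz":0,"roll":0,"jaw":2},{"dx":0.4,"dy":0.02,"dz":0,"roll":0,"jaw":2},{"dx":0.2,"dy":0,"dz":0,"roll":0,"jaw":2},{"dx":0,"dy":0,"dz":0,"roll":0,"jaw":2}]'; python3 go.py
```

```text
time_s: 4.8
eef_pos: [0.5187, 0.2074, 0.1314]
tool_rot: [0.157, 0.988, 0.0, 0.001]
wrist_force: [0.1, -5.4, 9.2]
grip_width: 0.0295
grasp_force: 39.5
4.8 [0.51869625 0.20744083 0.13136536] [161.89636485  71.89638211] -0.9999992143917796 [ 0.13490801 -5.39861355  9.23280996] 0.029496422796022926 39.522255063056946
to go tool cm [-6.08145231 -0.16233892  0.34397273]
```

```bash
python3 -m jog '[{"dx":0.2,"dy":0,"dz":0,"roll":0,"jaw":2},{"dx":0.2,"dy":0,"dz":0,"roll":0,"jaw":2},{"dx":0.2,"dy":0,"dz":0,"roll":0,"jaw":2},{"dx":0,"dy":0,"dz":0,"roll":0,"jaw":2}]'; python3 -m jog '[{"dx":0.2,"dy":0,"dz":0,"roll":0,"jaw":2},{"dx":0.2,"dy":0,"dz":0,"roll":0,"jaw":2},{"dx":0,"dy":0,"dz":0,"roll":0,"jaw":2}]'; python3 go.py
```

```text
time_s: 5.13
eef_pos: [0.5132, 0.2093, 0.1314]
tool_rot: [0.157, 0.988, 0.0, 0.001]
wrist_force: [0.8, -4.7, 9.1]
grip_width: 0.0297
grasp_force: 39.4
time_s: 5.38
eef_pos: [0.5099, 0.2104, 0.1314]
tool_rot: [0.157, 0.988, 0.0, 0.001]
wrist_force: [2.6, -4.4, 7.5]
grip_width: 0.0297
grasp_force: 39.8
5.3833 [0.50994079 0.21043278 0.13138357] [161.87953204  71.87963683] -0.9999967057372249 [ 2.58934956 -4.39587583  7.49564513] 0.029676408815398445 39.75557327270508
to go tool cm [-7.00624321 -0.17278006  0.35544041]
```

```bash
python3 -m jog '[{"dx":0.2,"dy":0,"dz":0,"roll":0,"jaw":2},{"dx":0.2,"dy":0,"dz":0,"roll":0,"jaw":2},{"dx":0,"dy":0,"dz":0,"roll":0,"jaw":2},{"dx":0,"dy":0,"dz":0,"roll":0,"jaw":2}]'; python3 go.py
```

```text
time_s: 5.72
eef_pos: [0.5097, 0.2104, 0.1315]
tool_rot: [0.159, 0.987, 0.001, 0.004]
wrist_force: [21.9, -5.2, -5.7]
grip_width: 0.0295
grasp_force: 41.1
5.7167 [0.50973615 0.21043741 0.13148595] [161.7301436  71.7314441] -0.9999591782315322 [21.8764652  -5.16908663 -5.69555919] 0.02951925256724922 41.068552136421204
to go tool cm [-7.02382238 -0.14934343  0.40894599]
```

The gate is hard against its stop: 22 N with no further motion. I'll relax the pull, open, and lift off.

```bash
python3 -m jog '[{"dx":-0.3,"dy":0,"dz":0,"roll":0,"jaw":2},{"dx":0,"dy":0,"dz":0,"roll":0,"jaw":4},{"dx":0,"dy":0,"dz":0,"roll":0,"jaw":6},{"dx":0,"dy":0,"dz":0,"roll":0,"jaw":8},{"dx":0,"dy":0,"dz":0,"roll":0,"jaw":8},{"dx":0,"dy":0,"dz":0,"roll":0,"jaw":8},{"dx":0,"dy":0,"dz":0,"roll":0,"jaw":8},{"dx":0,"dy":0,"dz":-0.5,"roll":0,"jaw":8},{"dx":0,"dy":0,"dz":-1,"roll":0,"jaw":8},{"dx":0,"dy":0,"dz":-2,"roll":0,"jaw":8},{"dx":0,"dy":0,"dz":-2,"roll":0,"jaw":8},{"dx":0,"dy":0,"dz":-2,"roll":0,"jaw":8},{"dx":0,"dy":0,"dz":-2,"roll":0,"jaw":8},{"dx":0,"dy":0,"dz":-2,"roll":0,"jaw":8},{"dx":2,"dy":2,"dz":0,"roll":0,"jaw":8},{"dx":2,"dy":2,"dz":0,"roll":0,"jaw":8},{"dx":2,"dy":2,"dz":0,"roll":0,"jaw":8},{"dx":2,"dy":2,"dz":0,"roll":0,"jaw":8},{"dx":0,"dy":0,"dz":0,"roll":0,"jaw":8},{"dx":0,"dy":0,"dz":0,"roll":0,"jaw":8}]'
python3 - <<'E'
from h import *
I=[vision.read_camera(n) for n in("scene","top")]
cv2.imwrite("pics/p4.png",cv2.resize(np.hstack([I[0][60:400,130:430],I[1][80:420,100:400]]),(800,453))[:,:,::-1])
E
```

```text
time_s: 7.38
eef_pos: [0.456, 0.3138, 0.2462]
tool_rot: [0.156, 0.988, 0.0, 0.0]
wrist_force: [0.2, -1.4, -0.6]
grip_width: 0.0801
grasp_force: 0.0
```

View pics/p4.png

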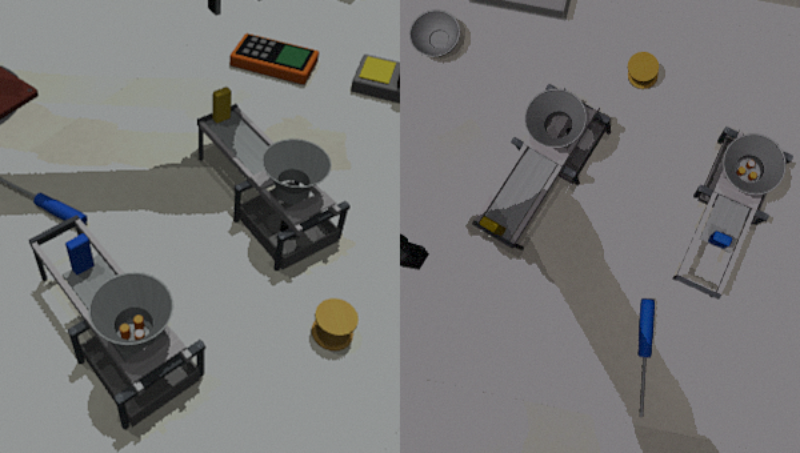

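The yellow grip now stands against the end bar at (222,105) left and (490,226) right, and its funnel is empty. The blue gate is unmoved at (79,253), and the gripper is clear of everything.

```bash
python3 -c "
from workcell import robot
print(robot.job_done())"
```

```text
the job is handed in; nothing more can be done
None
```

I drew the yellow gate out to its end stop and let go of it, its funnel emptied, the blue gate stayed shut, and I handed the job in at about 7.5 s; no verdict came back.

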